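# Roll the rubber roller onto the stripe under a batten

### The job

Pick up the carved wooden batten, lay its flat underside on top of the red roller and, pressing down lightly but steadily (about 8 N, never above about 20 N), roll the roller under the batten along the printing pad and up onto the brown lino plate until it stops lying along the yellow stripe. Then lift the batten straight off, leaving the roller resting on the stripe, and lay the batten down flat on the bench clear of the pad. Never touch the roller with the gripper, and leave the ink pots and jars where they stand.

Things in the scene. Friction and masses are not known exactly. Their poses are not given: they have to be found in the camera images.
- batten_center (a point): centre of the loose carved brown batten, 46 mm wide (its x), 242 mm long (y), 49 mm high (z), about 0.48 kg, lying on the bench; its flat underside is 24.5 mm below this point. Grip it across its width near the middle, fingertips at least 8 mm above its underside to stay clear of the roller. To roll, hold it lengthwise along the rolling direction, starting with its middle behind the roller.
- roller_center (a point): middle of the axis of the loose red roller, a cylinder 44 mm across, 140 mm long, about 0.4 kg. x is its axis; y and z turn as it rolls. Its top is 22 mm above this point. It starts on the felt at either end of the pad, nearly parallel to the stripe, rolls with a little resistance and stays where it is left. Under the batten it travels half as far as the batten.
- mark_line (a point): middle of the yellow stripe, 8 mm wide and 150 mm long, across the lino plate, on its surface. x runs along the stripe; y is the rolling direction. The terracotta-coloured plate is 2 mm thick and fixed on the felt, 84 mm long in y: level for 44 mm, with a slope 20 mm long at each end, which the roller has to climb; the stripe may be 20 mm off its middle.
- pad: fixed printing pad: plywood base 190 mm (x) by 360 mm (y) with firm grey felt, surface 18 mm above this origin (centre of the underside, on the bench); a metal strip at each end rises 2 mm above the felt; a steel clip 19 mm high lies at the end away from the roller. y runs along the pad. Felt, lino and roller hardly give: a millimetre in height changes the pressing force by many newtons.
- batten: the same batten; origin at the centre of its underside
- roller: the same roller; origin on its surface, 22 mm from its axis
- rinse_jar: bystander: glass jar with a long blue brush standing in it, 87x68x198 mm, origin under it on the bench
- ink_red: bystander: red ink pot with black lid, 44 mm across, 51 mm high, origin under its centre
- ink_green: bystander: green ink pot with black lid, 44 mm across, 51 mm high, origin under its centre
- ink_blue: bystander: dark blue ink pot with black lid, 44 mm across, 51 mm high, origin under its centre
- brushes: bystander: glass pot full of brushes, 86x88x221 mm, origin under it
There are look-alikes about, which are no part of the job. Of the things shaped like the roller, the red one is meant.

How it is judged:
By the outcome, as a careful person would: the job done as asked, in the order asked, and still so for the second after the job is handed in, with the robot touching nothing.
It also fails if it takes over 72 s, if anything falls off the work surface, if the arm or the gripper's body presses on something with over 40 N, if the wrist force passes 120 N, or if a joint passes its speed limit or range.

### The arm

A 6-joint arm with a two-finger parallel gripper is mounted at the origin on the work surface; the furniture and walls round the work are solid. World frame = base frame: x ahead of the robot, y to its left, z up, the work surface at z = 0. Lengths are in m, angles in rad, forces in N, time in s.
With the tool pointing down it reaches from about 0.35 to 0.85 m from the base axis. Payload 8.1 kg.
Tool frame: the origin (TCP) lies at the very end of the fingers, on their centre line; the grasp point (between the pads) lies 19 mm behind it; z points along the fingers, y is the line along which they close (so a half turn about z gives the same grasp; the last joint's range is limited). The gripper opens to 85 mm and grips with 20 to 120 N. Pads are 22 mm wide; open, the fingers measure 114 mm over their backs; the gripper's body (76 mm by 85 mm) begins 54 mm behind the grasp point. The pads swing forward as they close: fully open they stand 13 mm farther back than shut.
Start: joints at [-1.42, 0.13, 1.488, -0, 1.523, -0.085], TCP at [0.14, -0.583, 0.231] pointing down, gripper open.
Joint ranges: [-2.96, 2.96], [-0.89, 2.26], [0.02, 2.5], [-1.34, 4.48], [0, 2.73], [-2.66, 2.66]. Speed limits (rad/s): [2.39, 2.39, 2.79, 3.14, 3.14, 3.14].

### API

Orientations are given as a 3x3 rotation matrix whose columns are the frame's x, y, z axes.
In Python, from plant import ctrl, get_image gives the robot as it stands. The module is installed in compiled form; this text tells all that it offers.
- The arm moves only by the tool apply_moves, never from a script. Its arguments are lists of equal length, an entry for each row: "offset": the shift along the world's x, y, z normalised to -1 to 1, where 1 is 6 cm, a list of three; "roll": the turn about the world's z normalised to -1 to 1, where 1 is pi rad. In form: {"offset": [[dx, dy, dz], ...], "roll": [roll, ...]}. A call has 1 to 12 rows; each row shifts and turns the commanded pose from where the row before left it; what a row does not reach is not made up. A row lasts 1/8 s, in which the tool goes at most 62.5 mm and 10.7 degrees, less where a joint would pass 70% of its speed; a pose out of reach is approached as far as the arm can. A call with a number of a shift or a turn outside -1 to 1 is refused whole. A call with a gripper value outside its range is refused whole. "claw" is the closure, from 0 (fully open) to 1 (shut), set as the call begins (left out, the last holds). The fingers move at their own pace and stop on an object; "newtons" is the grip in N (left out, the last holds). Time passes only in rows, so rows that do not move let the fingers close. It gives the time, the measured TCP pose, the force, the opening and the grip force at its end, in the units of the state.
- ctrl.read_state(): the state, without advancing time (a new reading comes with each control period).
- get_image(name): name is "scene" or "top"; returns a dict with "color" (400x640x3 uint8, blue, green, red), "K" (3x3 intrinsics, pixels), "rvec" (rotation vector, rad) and "tvec" (3), from world to camera coordinates, as OpenCV has them. Camera axes: x right, y down, z forward; pixel columns grow to the right and rows downward; lengths in m; the calibration is good to about 2 mm. A picture is of the moment at which its call begins. There is no depth.
- ctrl.hand_in(): hands the job in; it is judged then, once.
The state is a dict: "time": time; "q": joint angles; "joint_velocities": joint speeds; "joint_efforts": joint torques, N m; "tool_pos": TCP position; "orientation": TCP orientation; "contact_force": force on the tool from outside, world axes, zero at the start; "torque": the same for the moment, N m; "opening": finger opening in m; "gripper_force": force on a finger pad.
Only numpy, scipy, OpenCV 4.12 (cv2) and the standard library are available. Lean on these libraries where they do the work, as an engineer would, in place of code of your own. Each camera call takes 0.05 s, during which the arm holds its last target. There are 200 camera calls.

## Working session

There is one attempt and no reset: what is moved stays moved. The work goes in short steps, Python scripts to look and compute and a tool call to move; the robot and the scene stay as the last step left them, time stands still between calls to the robot, and variables do not carry over. Pictures are saved under pics/ and viewed, at most 10 in all, crops included, and the job is handed in when it is done.

Besides the shell and the picture viewer there is one more tool, called after ">>>" by a JSON object that holds its "api" and its "payload", one argument or row to a line. apply_moves: Moves the arm, as the interface text tells. Scaled input: -1 to 1 covers 6 cm each way for a shift and pi rad each way for a turn. Its arguments: {"type":"object","properties":{"offset":{"type":"array"},"roll":{"type":"array"},"claw":{"type":"number"},"newtons":{"type":"number"}},"required":["offset","roll"]}

```bash
mkdir -p pics; python3 - <<'E'
from plant import ctrl,get_image
import cv2,pickle
d={n:get_image(n) for n in("scene","top")}
pickle.dump(d,open("im0.pkl","wb"))
for n in d: cv2.imwrite(f"pics/{n}0.png",d[n]["color"]);print(n,d[n]["K"].tolist(),d[n]["rvec"],d[n]["tvec"])
print(ctrl.read_state())
E
```

```text
scene [[519.1624938440485, 0.0, 322.2083296823446], [0.0, 519.1624938440485, 196.66337614988774], [0.0, 0.0, 1.0]] [ 0.99092806 -2.06867659  1.34062445] [0.32226401 0.18967782 1.18404502]
top [[363.9613840218254, 0.0, 319.6997703842744], [0.0, 363.9613840218254, 201.21325157483307], [0.0, 0.0, 1.0]] [ 2.16426663 -2.17457545  0.10718926] [0.06984029 0.4589688  1.17499848]
{'time': 0.1, 'q': array([-1.42038049e+00,  1.31080901e-01,  1.48917426e+00,  8.42198776e-06,
        1.52297418e+00, -8.54245203e-02]), 'joint_velocities': array([ 0.001105  , -0.00164956, -0.00406335, -0.00084762,  0.00038723,
        0.00037186]), 'joint_efforts': array([ 3.55944067e-04, -5.70954466e+01, -5.01938975e+01, -2.51309593e-04,
        8.18036468e-03, -3.55713053e-05]), 'tool_pos': array([ 0.14013355, -0.5829071 ,  0.23035002]), 'orientation': array([[ 9.72318439e-01,  2.33659573e-01, -2.36939492e-04],
       [ 2.33659647e-01, -9.72317102e-01,  1.61947070e-03],
       [ 1.48024511e-04, -1.63000442e-03, -9.99998661e-01]]), 'contact_force': array([-0.71618697, -0.35682115, -0.08691353]), 'torque': array([ 0.01082468, -0.00193406,  0.04689808]), 'gripper_force': 0.0, 'opening': 0.08535810768313544}
```

View pics/scene0.png

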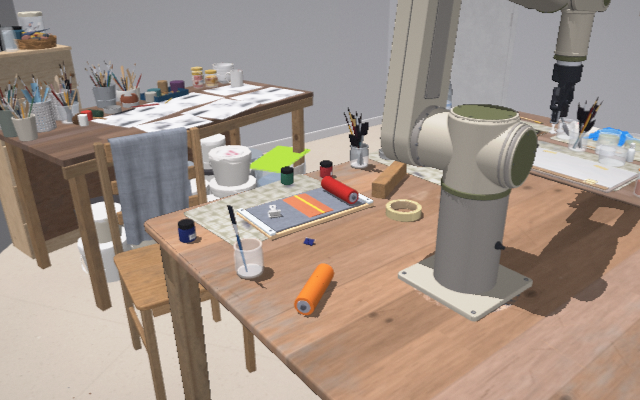

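View pics/top0.png

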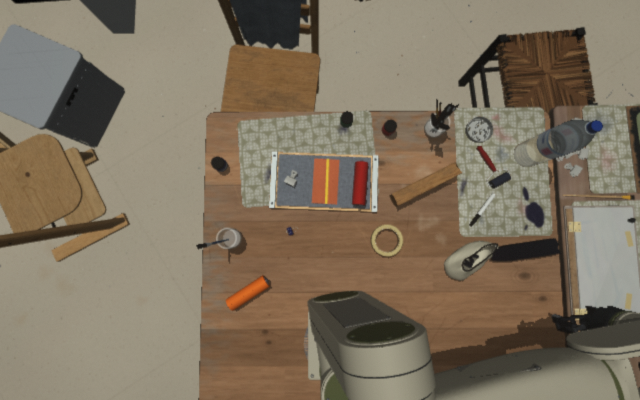

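The scene view shows the red roller on the pad at about (340,190) and the batten at (389,179). An orange roller lies at (315,290). In the top view the red roller is at (361,184), the orange one at (248,293), and there is a small red-handled tool at (486,158). The red one on the pad, beside the lino with its stripe at about (327,181), fits the description. I'll confirm it in an enlarged crop.

```bash
python3 - <<'E'
import cv2,pickle
d=pickle.load(open("im0.pkl","rb"))
a=cv2.resize(d["top"]["color"][120:220,265:465],None,fx=4,fy=4,interpolation=cv2.INTER_CUBIC)
cv2.imwrite("pics/topc.png",a)
b=cv2.resize(d["scene"]["color"][150:240,230:430],None,fx=4,fy=4,interpolation=cv2.INTER_CUBIC)
cv2.imwrite("pics/scenec.png",b)
E
```

```text
(no output)
```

View pics/topc.png

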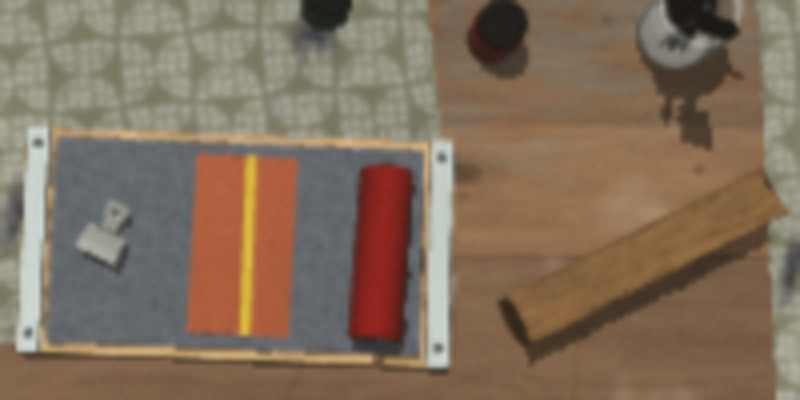

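View pics/scenec.png

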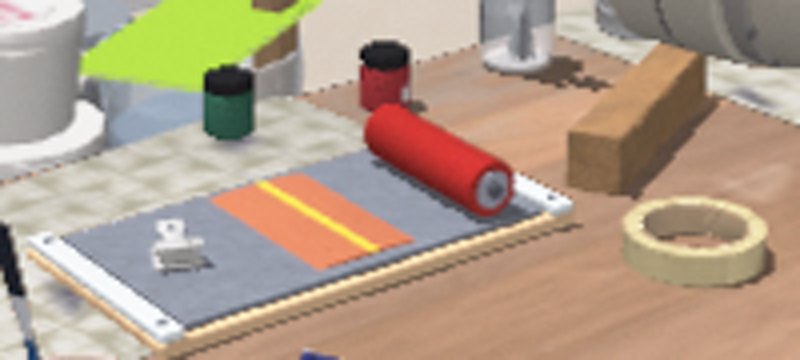

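The crops confirm it: the red roller (top crop around (381,253)) lies on the felt at the right end of the pad. The yellow stripe runs (251,157)–(245,333), and the batten's top face has its corners at about (763,171), (786,212), (532,344) and (510,298). Next I'll fit the poses.

```bash
cat > h.py <<'E'
import cv2,numpy as np
def proj(P,d): return cv2.projectPoints(np.float64(P).reshape(-1,3),d["rvec"],d["tvec"],d["K"],None)[0][:,0]
def back(uv,z,d):
    R=cv2.Rodrigues(d["rvec"])[0];c=-R.T@np.ravel(d["tvec"])
    r=np.c_[np.float64(uv).reshape(-1,2),np.ones(np.size(uv)//2)]@np.linalg.inv(d["K"]).T@R
    return c+r*((z-c[2])/r[:,2])[:,None]
def red(d,lo=8,smin=170):
    h=cv2.cvtColor(d["color"],cv2.COLOR_BGR2HSV);H,S,V=cv2.split(h)
    m=(((H<6)|(H>172))&(S>smin)&(V>60)).astype(np.uint8)
    n,l,s,_=cv2.connectedComponentsWithStats(m)
    return (l==1+np.argmax(s[1:,4])).astype(np.uint8)
def yellow(d):
    H,S,V=cv2.split(cv2.cvtColor(d["color"],cv2.COLOR_BGR2HSV))
    return ((H>=19)&(H<=30)&(S>170)&(V>150)).astype(np.uint8)
def cyl(p,z):
    x,y,a=p;t=np.linspace(0,2*np.pi,40);ax=np.array([np.cos(a),np.sin(a),0]);n=np.array([-np.sin(a),np.cos(a),0])
    return np.vstack([np.array([x,y,z])+s*.07*ax+.022*(np.cos(t)[:,None]*n+np.sin(t)[:,None]*[0,0,1]) for s in(-1,1)])
def fitroller(ds,p0,z=.040):
    from scipy.optimize import minimize
    ms=[red(d) for d in ds]
    def cost(p):
        c=0
        for d,m in zip(ds,ms):
            hull=cv2.convexHull(np.float32(proj(cyl(p,z),d)))
            img=np.zeros((400*4,640*4),np.uint8)
            cv2.fillConvexPoly(img,np.int32((hull+.5)*4*16),1,shift=4)
            img=cv2.resize(img.astype(np.float32),(640,400),interpolation=cv2.INTER_AREA)
            c+=np.abs(img-m).sum()/m.sum()
        return c
    r=minimize(cost,p0,method="Nelder-Mead",options=dict(initial_simplex=np.array(p0)+np.array([[0,0,0],[.01,0,0],[0,.01,0],[0,0,.08]])))
    return r.x,r.fun,[int(m.sum()) for m in ms]
E
python3 - <<'E'
import pickle;from h import *
from scipy.optimize import least_squares
d=pickle.load(open("im0.pkl","rb"));T,S=d["top"],d["scene"]
ft=lambda p:(np.float64(p)+.5)/4-.5+[265,120]
fs=lambda p:(np.float64(p)+.5)/4-.5+[230,150]
for n in d: print(n,"cam",-cv2.Rodrigues(d[n]["rvec"])[0].T@np.ravel(d[n]["tvec"]))
st=back(ft([(251,157),(245,333)]),.02,T);print("stripe top",st.round(4).tolist())
st2=back(fs([(260,182),(377,250)]),.02,S);print("stripe scene",st2.round(4).tolist())
for n,D in d.items():
    m=yellow(D);m[:, :230]=0; l=cv2.connectedComponentsWithStats(m)
    for i in range(1,l[0]):
        if l[2][i,4]>20:
            P=back(np.argwhere(l[1]==i)[:,::-1],.02,D)[:,:2];c=P.mean(0);v=np.linalg.svd(P-c)[2][0];e=(P-c)@v
            print(n,"yellow",l[2][i],c.round(4),"ang",np.degrees(np.arctan2(v[1],v[0])).round(1),np.ptp(e).round(3))
print("pad top",back(ft([(28,128),(452,141),(448,369),(17,352)]),.02,T).round(4).tolist())
print("plate top",back(ft([(197,154),(297,158),(289,338),(187,332)]),.018,T).round(4).tolist())
print("plate scene",back(fs([(212,200),(300,175),(412,240),(320,270)]),.018,S).round(4).tolist())
b0=back(ft([(763,171),(786,212),(532,344),(510,298)]),.049,T);print("bat top",b0.round(4).tolist())
b1=back(fs([(569,131),(622,139),(706,55)]),.049,S);print("bat scene",b1.round(4).tolist())
b1=back(fs([(570,185),(617,191)]),0,S);print("bat scene bottom",b1.round(4).tolist())
for z in [[T],[S],[T,S]]: print(fitroller(z,[*(back([361,184],.04,T)[0][:2]),0.0]))
E
```

```text
scene cam [-0.58978948  0.87426718  0.65543852]
top cam [0.33960609 0.06634835 1.21507903]
stripe top [[0.6016, 0.0414, 0.02], [0.454, 0.0473, 0.02]]
stripe scene [[0.599, 0.0424, 0.02], [0.4488, 0.0485, 0.02]]
top yellow [325 160   4  43 109] [0.5268 0.0448] ang 177.6 0.141
pad top [[0.6272, 0.2278, 0.02], [0.6143, -0.1266, 0.02], [0.4234, -0.1194, 0.02], [0.4392, 0.2352, 0.02]]
plate top [[0.6048, 0.0865, 0.018], [0.6009, 0.0029, 0.018], [0.4499, 0.011, 0.018], [0.4552, 0.0952, 0.018]]
plate scene [[0.5984, 0.0872, 0.018], [0.594, 0.0082, 0.018], [0.449, 0.0162, 0.018], [0.4521, 0.0967, 0.018]]
bat top [[0.5815, -0.3743, 0.049], [0.5477, -0.3915, 0.049], [0.4412, -0.1828, 0.049], [0.4785, -0.1661, 0.049]]
bat scene [[0.4727, -0.1596, 0.049], [0.4354, -0.1795, 0.049], [0.5216, -0.3641, 0.049]]
bat scene bottom [[0.4773, -0.1672, 0.0], [0.4458, -0.1872, 0.0]]
(array([ 0.51832589, -0.06221703, -0.08503527]), np.float64(0.24604591836734693), [490])
(array([ 0.54147692, -0.06682823, -0.19477627]), np.float64(0.34618506493506496), [462])
(array([ 0.51852058, -0.06268944, -0.13328121]), np.float64(0.6397727272727273), [490, 462])
```

```bash
python3 - <<'E'
import pickle;import h;from h import *
d=pickle.load(open("im0.pkl","rb"));T,S=d["top"],d["scene"]
def red(D):
    b,g,r=[D["color"][...,i].astype(int) for i in range(3)]
    m=((r>45)&(g<.42*r)&(b<.45*r)).astype(np.uint8)
    u=proj([[.52,-.063,.05]],D)[0].astype(int);n,l,s,_=cv2.connectedComponentsWithStats(m)
    i=l[u[1],u[0]];print(s[i]);return (l==i).astype(np.uint8)
h.red=red
for z in [[T],[S],[T,S]]:
    r=fitroller(z,[.52,-.063,-.05]);print(r)
    print([np.int32([proj(cyl(r[0],.04),D).min(0),proj(cyl(r[0],.04),D).max(0)]).tolist() for D in z])
E
```

```text
[353 162  15  43 506]
(array([ 0.51737738, -0.06403947, -0.07687049]), np.float64(0.20837450592885376), [506])
[[[351, 160], [368, 204]]]
[320 167  38  37 535]
(array([ 0.5429555 , -0.06724104, -0.17982471]), np.float64(0.3110981308411215), [535])
[[[317, 171], [352, 200]]]
[353 162  15  43 506]
[320 167  38  37 535]
(array([ 0.51995669, -0.06310208, -0.12948997]), np.float64(0.5821668021129622), [506, 535])
[[[350, 159], [368, 204]], [[319, 174], [356, 203]]]
```

```bash
cat >> h.py <<'E'
def lines(D,z=.04,yr=-.063):
    """roller axis and stripe (top camera) by per-row subpixel edges/centroids -> centre, yaw deg"""
    c=D["color"].astype(float);out={}
    for n,w,zz,y0 in (("roller",np.clip(c[...,2]-1.5*c[...,1],0,None),z,yr),("stripe",np.clip(c[...,1]-c[...,0]-70,0,None),.02,.045)):
        u=proj([[.6,y0,zz],[.45,y0,zz]],D);r0,r1=int(u[0,1]),int(u[1,1]);m=int(u[:,0].mean())
        rows=[];cs=[]
        for r in range(r0+4,r1-3):
            s=w[r,m-14:m+15] if n=="roller" else w[r,m-8:m+9]
            k=m-14 if n=="roller" else m-8
            if n=="roller": 
                s=s.copy();h=s.max()/2;i=np.flatnonzero(s>h);a,b=i[0],i[-1]
                if a==0 or b==len(s)-1: continue
                e1=a-(s[a]-h)/(s[a]-s[a-1]);e2=b+(s[b]-h)/(s[b]-s[b+1]);rows.append(r);cs.append(k+(e1+e2)/2)
            elif s.sum()>0: rows.append(r);cs.append(k+(s*np.arange(len(s))).sum()/s.sum())
        p=np.polyfit(rows,cs,1);P=back([[np.polyval(p,q),q] for q in (r0,r1)],zz,D)
        v=P[0]-P[1];out[n]=(P.mean(0)[:2].round(4),np.degrees(np.arctan2(v[1],v[0])).round(2),np.std(cs-np.polyval(p,rows)).round(2))
    return out
E
python3 -c "
import pickle;from h import *
print(lines(pickle.load(open('im0.pkl','rb'))['top']))"
```

```text
{'roller': (array([ 0.527, -0.064]), np.float64(-5.03), np.float64(0.18)), 'stripe': (array([0.5257, 0.0448]), np.float64(-2.42), np.float64(0.05))}
```

>>> {"api": "apply_moves", "payload": {
  "offset": [
    [0.62, 0.5, 0],
    [0.62, 0.5, 0],
    [0.62, 0.5, 0],
    [0.62, 0.5, 0],
    [0.62, 0.5, 0],
    [0.62, 0.5, 0],
    [0.62, 0.5, 0],
    [0.62, 0.5, 0],
    [0.62, 0.5, 0],
    [0.6, 0.57, 0],
    [0, 0, 0],
    [0, 0, 0]
  ],
  "roll": [0.05, 0.05, 0.05, 0.05, 0.05, 0.05, 0.05, 0.05, 0.05, 0.05, 0.05, 0.023],
  "claw": 0
}}

```text
time: 1.6
tool_pos: [0.5113, -0.2782, 0.2305]
orientation: [[-0.453, 0.891, -0.001], [0.891, 0.453, 0.001], [0.001, -0.001, -1.0]]
contact_force: [-1.0, -0.1, -0.1]
opening: 0.0853
gripper_force: 0.0
```

>>> {"api": "apply_moves", "payload": {
  "offset": [
    [0, 0, -0.6],
    [0, 0, -0.6],
    [0, 0, -0.6],
    [0, 0, -0.6],
    [0, 0, -0.6],
    [0, 0, -0.4],
    [0, 0, -0.23],
    [0, 0, 0]
  ],
  "roll": [0, 0, 0, 0, 0, 0, 0, 0]
}}

```text
time: 2.6
tool_pos: [0.5102, -0.2787, 0.0124]
orientation: [[-0.448, 0.894, -0.002], [0.894, 0.448, 0.001], [0.002, -0.001, -1.0]]
contact_force: [0.7, 0.1, 1.2]
opening: 0.0856
gripper_force: 0.0
```

>>> {"api": "apply_moves", "payload": {
  "offset": [
    [0, 0, 0],
    [0, 0, 0],
    [0, 0, 0],
    [0, 0, 0],
    [0, 0, 0],
    [0, 0, 0],
    [0, 0, 0],
    [0, 0, 0]
  ],
  "roll": [0, 0, 0, 0, 0, 0, 0, 0],
  "claw": 1,
  "newtons": 100
}}

```text
time: 3.6
tool_pos: [0.5122, -0.28, 0.0153]
orientation: [[-0.448, 0.894, 0.003], [0.894, 0.448, -0.002], [-0.003, 0.002, -1.0]]
contact_force: [-1.3, 0.1, 6.8]
opening: 0.0442
gripper_force: 103.4
```

>>> {"api": "apply_moves", "payload": {
  "offset": [
    [0, 0, 0.3],
    [0, 0, 0.4],
    [0, 0, 0.5],
    [0, 0, 0.4],
    [0, 0, 0],
    [0, 0, 0],
    [0, 0, 0]
  ],
  "roll": [0, 0, 0, 0, 0, 0, 0]
}}

```text
time: 4.47
tool_pos: [0.5099, -0.2785, 0.1077]
orientation: [[-0.449, 0.894, -0.003], [0.894, 0.449, 0.002], [0.003, -0.002, -1.0]]
contact_force: [0.5, -0.5, -4.8]
opening: 0.0445
gripper_force: 102.9
```

>>> {"api": "apply_moves", "payload": {
  "offset": [
    [0, 0.38, 0],
    [0, 0.38, 0],
    [0, 0.38, 0],
    [0, 0.38, 0],
    [0, 0.38, 0],
    [0, 0.38, 0],
    [0.02, 0.42, 0],
    [0, 0, 0],
    [0, 0, 0],
    [0, 0, 0],
    [0, 0, 0]
  ],
  "roll": [-0.025, -0.025, -0.025, -0.025, -0.025, -0.025, -0.025, 0, 0, 0, 0]
}}

```text
time: 5.85
tool_pos: [0.5121, -0.1178, 0.1094]
orientation: [[0.085, 0.996, -0.0], [0.996, -0.085, -0.0], [-0.0, -0.0, -1.0]]
contact_force: [-0.3, -0.3, -3.8]
opening: 0.0444
gripper_force: 102.9
```

```bash
python3 - <<'E'
from plant import ctrl,get_image
from h import *
import pickle
d={n:get_image(n) for n in("scene","top")};pickle.dump(d,open("im1.pkl","wb"))
s=ctrl.read_state();print(s["time"],s["tool_pos"],s["contact_force"],s["torque"],s["q"])
a=cv2.resize(d["top"]["color"][120:230,265:425],None,fx=3,fy=3,interpolation=cv2.INTER_CUBIC)
b=cv2.resize(d["scene"]["color"][120:240,250:420],None,fx=4,fy=4,interpolation=cv2.INTER_CUBIC)[:, :]
b=cv2.resize(b,None,fx=330/480,fy=330/480)
c=np.hstack([a,b])[:, :800] if a.shape[1]+b.shape[1]<=800 else np.hstack([a,b]);c=cv2.resize(c,None,fx=min(1,800/c.shape[1]),fy=min(1,800/c.shape[1]));print(c.shape)
cv2.imwrite("pics/held.png",c)
E
```

```text
5.95 [ 0.51215555 -0.11763558  0.10946205] [ 0.19397945  0.17003511 -3.8839581 ] [0.03115557 0.01030404 0.00480936] [-3.23321997e-01  2.29276412e-02  1.82923791e+00 -5.47503374e-05
  1.28943314e+00 -2.38137049e-01]
(278, 800, 3)
```

View pics/held.png

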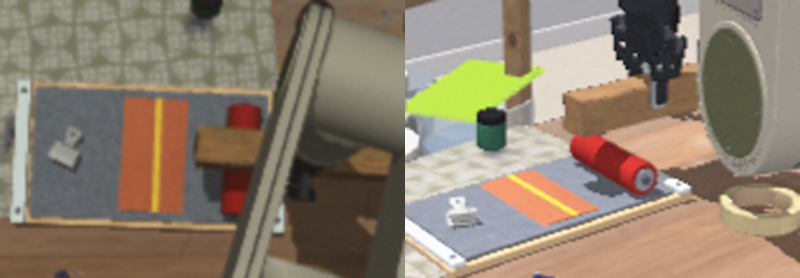

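The picture shows the batten held level. Its left end is past the roller and its middle is behind it, right of the roller at about (240,150). Now I'll lower it gently.

>>> {"api": "apply_moves", "payload": {
  "offset": [
    [0, 0, -0.2],
    [0, 0, -0.2],
    [0, 0, -0.06],
    [0, 0, -0.02],
    [0, 0, 0],
    [0, 0, 0]
  ],
  "roll": [0, 0, 0, 0, 0, 0]
}}

```text
time: 6.7
tool_pos: [0.5125, -0.1173, 0.0811]
orientation: [[0.084, 0.996, 0.001], [0.996, -0.084, -0.0], [-0.0, 0.001, -1.0]]
contact_force: [0.8, 0.4, -4.1]
opening: 0.0446
gripper_force: 102.8
```

>>> {"api": "apply_moves", "payload": {
  "offset": [
    [0, 0, -0.015],
    [0, 0, -0.015],
    [0, 0, -0.015],
    [0, 0, 0],
    [0, 0, 0]
  ],
  "roll": [0, 0, 0, 0, 0]
}}

```text
time: 7.32
tool_pos: [0.5122, -0.1172, 0.078]
orientation: [[0.085, 0.996, 0.0], [0.996, -0.085, -0.0], [-0.0, 0.0, -1.0]]
contact_force: [0.4, -0.2, -3.9]
opening: 0.0442
gripper_force: 102.8
```

>>> {"api": "apply_moves", "payload": {
  "offset": [
    [0, 0, -0.01],
    [0, 0, -0.01],
    [0, 0, 0],
    [0, 0, 0]
  ],
  "roll": [0, 0, 0, 0]
}}

```text
time: 7.82
tool_pos: [0.5123, -0.1172, 0.0771]
orientation: [[0.085, 0.996, 0.0], [0.996, -0.085, -0.0], [-0.0, 0.0, -1.0]]
contact_force: [-1.0, -0.7, -0.6]
opening: 0.0441
gripper_force: 103.2
```

>>> {"api": "apply_moves", "payload": {
  "offset": [
    [0, 0, -0.008],
    [0, 0, 0],
    [0, 0, 0]
  ],
  "roll": [0, 0, 0]
}}

```text
time: 8.2
tool_pos: [0.5124, -0.1173, 0.0767]
orientation: [[0.085, 0.996, 0.0], [0.996, -0.085, -0.0], [-0.0, 0.0, -1.0]]
contact_force: [-2.6, -0.4, 4.5]
opening: 0.0443
gripper_force: 103.7
```

>>> {"api": "apply_moves", "payload": {
  "offset": [
    [0.003, 0.03, 0],
    [0.004, 0.05, 0],
    [0.004, 0.05, 0],
    [0.004, 0.05, 0],
    [0.004, 0.05, 0],
    [0.004, 0.05, 0],
    [0.004, 0.05, 0]
  ],
  "roll": [0, 0, 0, 0, 0, 0, 0]
}}

```text
time: 9.07
tool_pos: [0.5141, -0.0973, 0.0768]
orientation: [[0.085, 0.996, 0.001], [0.996, -0.085, -0.0], [-0.0, 0.001, -1.0]]
contact_force: [-3.6, -0.5, 6.9]
opening: 0.0442
gripper_force: 103.8
```

>>> {"api": "apply_moves", "payload": {
  "offset": [
    [0.004, 0.06, 0.004],
    [0.004, 0.06, 0.001],
    [0.004, 0.06, 0.001],
    [0.004, 0.06, 0],
    [0.004, 0.06, 0],
    [0.004, 0.06, 0],
    [0.004, 0.06, 0],
    [0.004, 0.06, 0]
  ],
  "roll": [0, 0, 0, 0, 0, 0, 0, 0]
}}

```text
time: 10.07
tool_pos: [0.5164, -0.0685, 0.0771]
orientation: [[0.085, 0.996, 0.001], [0.996, -0.085, -0.0], [-0.0, 0.001, -1.0]]
contact_force: [3.9, 0.3, 3.9]
opening: 0.0439
gripper_force: 103.9
```

>>> {"api": "apply_moves", "payload": {
  "offset": [
    [0.005, 0.06, 0],
    [0.005, 0.06, 0],
    [0.005, 0.06, 0],
    [0.005, 0.06, 0],
    [0.005, 0.06, 0],
    [0.005, 0.06, 0],
    [0.005, 0.06, 0],
    [0.005, 0.06, 0]
  ],
  "roll": [0, 0, 0, 0, 0, 0, 0, 0]
}}

```text
time: 11.08
tool_pos: [0.5188, -0.0397, 0.0772]
orientation: [[0.085, 0.996, 0.001], [0.996, -0.085, -0.0], [-0.0, 0.001, -1.0]]
contact_force: [4.9, 0.3, 5.9]
opening: 0.044
gripper_force: 103.9
```

```bash
python3 - <<'E'
from plant import ctrl,get_image
from h import *
D=get_image("top");S=get_image("scene");s=ctrl.read_state();print(s["tool_pos"],s["contact_force"],s["torque"])
a=cv2.resize(D["color"][130:220,265:395],None,fx=4,fy=4,interpolation=cv2.INTER_CUBIC)
b=cv2.resize(S["color"][150:240,270:340],None,fx=4,fy=4,interpolation=cv2.INTER_CUBIC)
cv2.imwrite("pics/mid.png",np.hstack([a,b])); 
E
```

```text
[ 0.51878393 -0.03946264  0.07714449] [ 3.83258952 -0.21413612  4.78737838] [ 0.08664217 -0.99870761 -0.06345856]
```

View pics/mid.png

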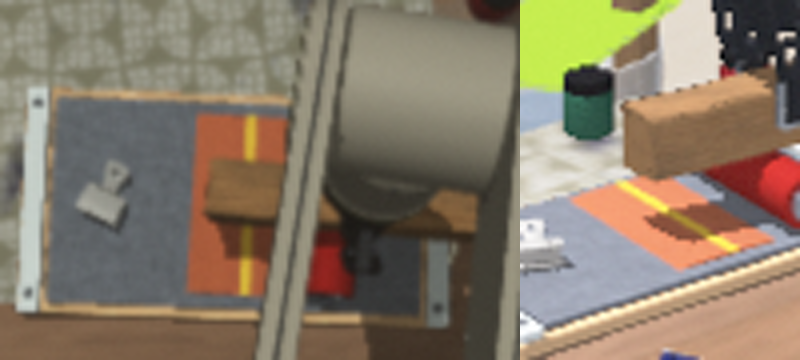

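>>> {"api": "apply_moves", "payload": {
  "offset": [
    [0.001, 0.06, 0.001],
    [0.001, 0.06, 0.001],
    [0.001, 0.06, 0],
    [0.002, 0.06, 0],
    [0.002, 0.06, 0],
    [0.002, 0.06, 0],
    [0.003, 0.06, 0],
    [0.003, 0.06, 0]
  ],
  "roll": [0, 0, 0, 0, 0, 0, 0, 0]
}}

```text
time: 12.18
tool_pos: [0.5196, -0.011, 0.0772]
orientation: [[0.084, 0.996, 0.001], [0.996, -0.084, -0.001], [-0.0, 0.001, -1.0]]
contact_force: [4.7, -0.5, 5.2]
opening: 0.0441
gripper_force: 103.6
```

>>> {"api": "apply_moves", "payload": {
  "offset": [
    [0.01, 0.05, 0],
    [0.01, 0.05, 0],
    [0.008, 0.05, 0],
    [0.006, 0.05, 0],
    [0.006, 0.05, 0]
  ],
  "roll": [0, 0, 0, 0, 0]
}}

```text
time: 12.8
tool_pos: [0.521, 0.0041, 0.0772]
orientation: [[0.084, 0.996, -0.001], [0.996, -0.084, -0.0], [-0.001, -0.001, -1.0]]
contact_force: [-1.5, 0.3, 10.3]
opening: 0.0441
gripper_force: 104.0
```

>>> {"api": "apply_moves", "payload": {
  "offset": [
    [0.003, 0.03, 0.006],
    [0.003, 0.04, 0.003],
    [0.003, 0.04, 0.002],
    [0.003, 0.04, 0.002]
  ],
  "roll": [0, 0, 0, 0]
}}

```text
time: 13.3
tool_pos: [0.5217, 0.0131, 0.0772]
orientation: [[0.084, 0.996, -0.001], [0.996, -0.084, -0.0], [-0.0, -0.001, -1.0]]
contact_force: [2.0, -0.4, 2.8]
opening: 0.0444
gripper_force: 103.5
```

>>> {"api": "apply_moves", "payload": {
  "offset": [
    [0.003, 0.04, 0.001],
    [0.003, 0.04, 0.001],
    [0.003, 0.04, 0.002]
  ],
  "roll": [0, 0, 0]
}}

```text
time: 13.68
tool_pos: [0.5222, 0.0204, 0.0773]
orientation: [[0.085, 0.996, -0.001], [0.996, -0.085, 0.0], [-0.0, -0.001, -1.0]]
contact_force: [1.9, -0.2, -0.5]
opening: 0.0442
gripper_force: 102.7
```

>>> {"api": "apply_moves", "payload": {
  "offset": [
    [0.002, 0.02, -0.004],
    [0.003, 0.04, 0],
    [0.003, 0.04, 0]
  ],
  "roll": [0, 0, 0]
}}

```text
time: 14.05
tool_pos: [0.5229, 0.0263, 0.0774]
orientation: [[0.085, 0.996, -0.001], [0.996, -0.085, -0.0], [-0.0, -0.001, -1.0]]
contact_force: [-0.1, -0.6, 2.9]
opening: 0.0441
gripper_force: 103.4
```

>>> {"api": "apply_moves", "payload": {
  "offset": [
    [0.003, 0.04, 0.001],
    [0.003, 0.04, 0.001],
    [0.003, 0.04, 0.002]
  ],
  "roll": [0, 0, 0]
}}

```text
time: 14.42
tool_pos: [0.5235, 0.0336, 0.0778]
orientation: [[0.085, 0.996, -0.0], [0.996, -0.085, -0.0], [-0.0, -0.0, -1.0]]
contact_force: [-2.0, -0.5, 2.5]
opening: 0.0443
gripper_force: 103.3
```

>>> {"api": "apply_moves", "payload": {
  "offset": [
    [0.003, 0.04, 0.002],
    [0.003, 0.04, 0.002],
    [0.003, 0.04, 0.002],
    [0.003, 0.04, 0.002]
  ],
  "roll": [0, 0, 0, 0]
}}

```text
time: 14.92
tool_pos: [0.5243, 0.0432, 0.0782]
orientation: [[0.085, 0.996, -0.0], [0.996, -0.085, 0.0], [-0.0, -0.0, -1.0]]
contact_force: [-2.6, 0.0, 3.4]
opening: 0.0443
gripper_force: 103.4
```

>>> {"api": "apply_moves", "payload": {
  "offset": [
    [0.002, 0.04, 0.002],
    [0.002, 0.04, 0.002],
    [0.002, 0.04, 0.002],
    [0.002, 0.04, 0.002],
    [0.002, 0.04, 0.002]
  ],
  "roll": [0, 0, 0, 0, 0]
}}

```text
time: 15.55
tool_pos: [0.5253, 0.0552, 0.0789]
orientation: [[0.085, 0.996, 0.001], [0.996, -0.085, 0.0], [0.0, 0.001, -1.0]]
contact_force: [1.6, -0.2, 0.4]
opening: 0.044
gripper_force: 102.9
```

>>> {"api": "apply_moves", "payload": {
  "offset": [
    [0.003, 0.03, -0.003],
    [0.004, 0.04, 0],
    [0.004, 0.04, 0.001]
  ],
  "roll": [0, 0, 0]
}}

```text
time: 15.92
tool_pos: [0.5258, 0.0617, 0.079]
orientation: [[0.085, 0.996, 0.0], [0.996, -0.085, -0.0], [0.0, 0.0, -1.0]]
contact_force: [-0.3, -0.3, 4.0]
opening: 0.0445
gripper_force: 103.2
```

>>> {"api": "apply_moves", "payload": {
  "offset": [
    [0.003, 0.04, 0],
    [0.003, 0.04, 0],
    [0.003, 0.04, 0],
    [0.003, 0.04, 0],
    [0.003, 0.04, 0]
  ],
  "roll": [0, 0, 0, 0, 0]
}}

```text
time: 16.55
tool_pos: [0.5268, 0.0738, 0.079]
orientation: [[0.084, 0.996, 0.0], [0.996, -0.084, 0.0], [0.0, 0.0, -1.0]]
contact_force: [-0.9, 0.5, 5.4]
opening: 0.0439
gripper_force: 103.2
```

>>> {"api": "apply_moves", "payload": {
  "offset": [
    [0.003, 0.04, 0.001],
    [0.003, 0.04, 0],
    [0.003, 0.04, 0],
    [0.003, 0.04, 0],
    [0, 0, 0]
  ],
  "roll": [0, 0, 0, 0, 0]
}}

```text
time: 17.18
tool_pos: [0.5276, 0.0834, 0.079]
orientation: [[0.084, 0.996, 0.001], [0.996, -0.084, 0.0], [0.0, 0.001, -1.0]]
contact_force: [0.9, -0.2, 5.0]
opening: 0.0443
gripper_force: 103.1
```

```bash
python3 - <<'E'
from plant import ctrl,get_image
from h import *
D=get_image("top");S=get_image("scene");s=ctrl.read_state();print(s["tool_pos"],s["contact_force"],s["torque"])
a=cv2.resize(D["color"][130:215,270:370],None,fx=4,fy=4,interpolation=cv2.INTER_CUBIC)
b=cv2.resize(S["color"][160:245,260:360],None,fx=4,fy=4,interpolation=cv2.INTER_CUBIC)
cv2.imwrite("pics/mid2.png",np.hstack([a,b])); import pickle;pickle.dump((D,S),open("im2.pkl","wb"))
E
```

```text
[0.52755799 0.08326294 0.07897154] [1.68021503 0.48022156 4.86110591] [-0.40200593 -0.2959375   0.09097786]
```

View pics/mid2.png

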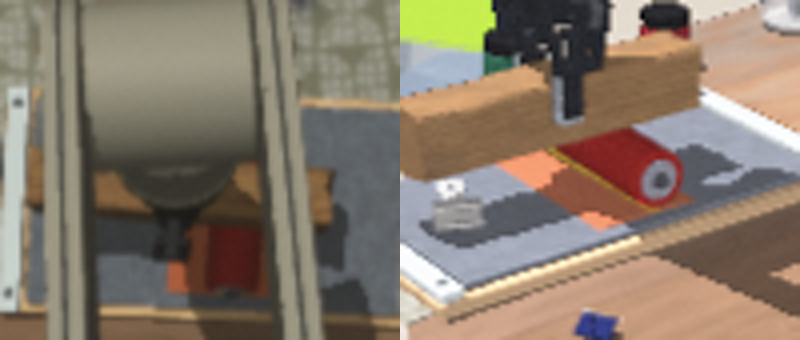

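```bash
python3 - <<'E'
import pickle;from h import *
D,S=pickle.load(open("im2.pkl","rb"));d0=pickle.load(open("im0.pkl","rb"))
print("top axis now",back([[328.3,194]],.042,D)); print("scene end now",back([[324.6,205.1]],.042,S))
print("scene end t0 (crop 491,188)",back([[230+491.5/4-.5,150+188.5/4-.5]],.04,d0["scene"]), "pred t0", np.array([.518,-.0635])+.07*np.array([-.996,.088]))
print("scene stripe t0",back([[230+260.5/4-.5,150+182.5/4-.5],[230+377.5/4-.5,150+250.5/4-.5]],.02,d0["scene"]))
c=D["color"][150:206,320:338].astype(int)
for r in (188,191,194,197): print(r,[(int(v[2]-1.5*v[1])) for v in D["color"][r,315:342].astype(int)])
E
```

```text
top axis now [[0.48078568 0.03961486 0.042     ]]
scene end now [[0.44725255 0.04695    0.042     ]]
scene end t0 (crop 491,188) [[ 0.44499378 -0.05539112  0.04      ]] pred t0 [ 0.44828 -0.05734]
scene stripe t0 [[0.59902255 0.04242733 0.02      ]
 [0.44878261 0.04853193 0.02      ]]
188 [-13, 0, 7, 11, 11, 13, 13, 16, 22, 28, 32, 30, 33, 32, 32, 30, 30, 27, 25, 22, 6, -19, -25, -35, -62, -69, -69]
191 [-16, -15, -6, 10, 11, 13, 15, 19, 23, 29, 32, 32, 33, 34, 35, 33, 32, 28, 25, 20, 9, -15, -25, -29, -62, -71, -69]
194 [-11, -10, 6, 12, 13, 13, 14, 21, 25, 30, 30, 33, 33, 34, 32, 32, 31, 29, 26, 21, 11, -7, -23, -32, -61, -68, -70]
197 [32, 20, 13, 12, 12, 12, 16, 22, 27, 29, 32, 34, 34, 34, 36, 33, 31, 29, 24, 18, 10, -3, -20, -28, -45, -66, -69]
```

>>> {"api": "apply_moves", "payload": {
  "offset": [
    [0.002, 0.037, 0],
    [0.003, 0.036, 0],
    [0.003, 0.036, 0],
    [0.003, 0.036, 0],
    [0.003, 0.036, 0],
    [0.003, 0.036, 0],
    [0, 0, 0]
  ],
  "roll": [0, 0, 0, 0, 0, 0, 0]
}}

```text
time: 18.15
tool_pos: [0.5285, 0.0964, 0.079]
orientation: [[0.084, 0.996, 0.0], [0.996, -0.084, 0.0], [0.0, 0.0, -1.0]]
contact_force: [3.7, 0.6, 3.6]
opening: 0.0441
gripper_force: 102.5
```

>>> {"api": "apply_moves", "payload": {
  "offset": [
    [0.006, 0, 0.005],
    [0, 0, 0.02],
    [0, 0, 0.05],
    [0, 0, 0.2],
    [0, 0, 0.4],
    [0, 0, 0.4],
    [0, 0, 0]
  ],
  "roll": [0, 0, 0, 0, 0, 0, 0]
}}

```text
time: 19.02
tool_pos: [0.5302, 0.0964, 0.146]
orientation: [[0.085, 0.996, 0.004], [0.996, -0.085, 0.0], [0.001, 0.004, -1.0]]
contact_force: [0.1, -0.3, -3.7]
opening: 0.0443
gripper_force: 102.9
```

>>> {"api": "apply_moves", "payload": {
  "offset": [
    [0, -0.5, 0],
    [0, -0.5, 0],
    [0, -0.5, 0],
    [0, -0.5, 0],
    [0, -0.5, 0],
    [0, -0.5, 0],
    [0, -0.5, 0],
    [0, -0.5, 0],
    [0, -0.5, 0],
    [0, -0.5, 0],
    [0, 0, 0]
  ],
  "roll": [0, 0, 0, 0, 0, 0, 0, 0, 0, 0, 0]
}}

```text
time: 20.4
tool_pos: [0.5277, -0.2054, 0.1419]
orientation: [[0.087, 0.996, -0.002], [0.996, -0.087, 0.0], [0.0, -0.002, -1.0]]
contact_force: [-0.4, 1.6, -4.4]
opening: 0.0444
gripper_force: 102.8
```

```bash
python3 - <<'E'
from plant import ctrl,get_image
from h import *
D=get_image("top");S=get_image("scene");s=ctrl.read_state();print(s["tool_pos"],s["contact_force"])
a=cv2.resize(D["color"][130:215,270:370],None,fx=4,fy=4,interpolation=cv2.INTER_CUBIC)
b=cv2.resize(S["color"][160:245,260:360],None,fx=4,fy=4,interpolation=cv2.INTER_CUBIC)
cv2.imwrite("pics/off.png",np.hstack([a,b])); import pickle;pickle.dump((D,S),open("im3.pkl","wb"))
print(lines(D,.042,.044))
E
```

```text
[ 0.52791199 -0.20339667  0.14204634] [ 0.16736105  0.39354696 -4.23955916]Traceback (most recent call last):
  File "<stdin>", line 7, in <module>
  File "h.py", line 46, in lines
    p=np.polyfit(rows,cs,1);P=back([[np.polyval(p,q),q] for q in (r0,r1)],zz,D)
    raise TypeError("expected non-empty vector for x")
TypeError: expected non-empty vector for x
```

View pics/off.png

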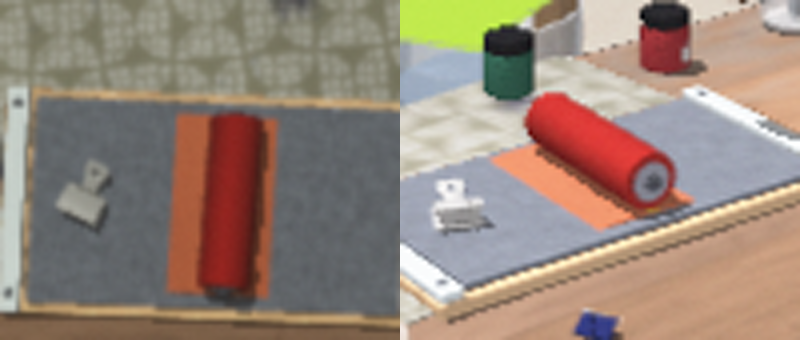

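```bash
cat > m.py <<'E'
import pickle;from h import *
def axis(D,z=.042,c0=328):
    c=D["color"].astype(float);q=(c[...,1]+5)/(c[...,2]+5)
    rows=[];L=[];R=[]
    for r in range(163,198):
        i=np.flatnonzero((q[r,c0-13:c0+14]<.36)&(c[r,c0-13:c0+14,2]>50))
        if len(i)<8: continue
        rows.append(r);L.append(c0-13+i[0]-.5);R.append(c0-13+i[-1]+.5)
    m=(np.array(L)+R)/2;p=np.polyfit(rows,m,1)
    P=back([[np.polyval(p,r),r] for r in(163,202)],z,D);v=P[0]-P[1]
    return np.mean(np.array(R)-L),np.std(m-np.polyval(p,rows)),P[:,:2].round(4).tolist(),np.degrees(np.arctan2(v[1],v[0]))
E
python3 - <<'E'
from m import *
d0=pickle.load(open("im0.pkl","rb"))["top"];D,S=pickle.load(open("im3.pkl","rb"))
print(axis(d0,.04,361));a=axis(D);print(a)
for x,y in a[2]: print("stripe y there",.0448-.0423*(x-.5257),"gap",.0448-.0423*(x-.5257)-y)
E
```

```text
(np.float64(10.82857142857143), np.float64(0.21228289052640612), [[0.5829, -0.0693], [0.4544, -0.0578]], np.float64(-5.120425555966471))
(np.float64(11.114285714285714), np.float64(0.22361574542200557), [[0.583, 0.0391], [0.4547, 0.0498]], np.float64(-4.769402196736214))
stripe y there 0.04237621 gap 0.0032762099999999947
stripe y there 0.0478033 gap -0.001996699999999997
```

```bash
python3 - <<'E'
from m import *
D,S=pickle.load(open("im3.pkl","rb"));d0=pickle.load(open("im0.pkl","rb"))["top"]
for r in (168,180,192): print(r,[tuple(int(x) for x in v[::-1]) for v in D["color"][r,317:339]])
print(0,[tuple(int(x) for x in v[::-1]) for v in d0["color"][180,350:374]])
for y in(.044,): print([proj(cyl([.5257,y,-.0423],.042),D)[:,0].min(),proj(cyl([.5257,y,-.0423],.042),D)[:,0].max()],proj([[.5257,y,.042],[.5257,y+.022,.042],[.5257,y-.022,.042]],D))
E
```

```text
168 [(172, 93, 61), (173, 94, 62), (173, 94, 62), (174, 94, 63), (149, 75, 50), (114, 46, 35), (109, 32, 26), (122, 35, 30), (129, 34, 30), (136, 35, 31), (141, 36, 31), (140, 37, 32), (136, 34, 29), (129, 34, 29), (121, 33, 29), (111, 32, 27), (96, 31, 26), (80, 32, 27), (87, 46, 33), (101, 56, 39), (151, 82, 55), (150, 92, 70)]
180 [(172, 93, 61), (172, 93, 62), (168, 90, 60), (148, 74, 50), (115, 44, 33), (115, 34, 29), (126, 33, 29), (135, 36, 32), (142, 36, 31), (146, 37, 31), (144, 36, 32), (136, 33, 29), (128, 33, 28), (122, 35, 30), (112, 32, 29), (96, 29, 26), (79, 30, 25), (83, 43, 32), (97, 52, 35), (150, 81, 53), (161, 88, 60), (129, 95, 86)]
192 [(168, 90, 59), (166, 89, 58), (145, 75, 50), (113, 44, 32), (116, 33, 28), (128, 34, 29), (137, 35, 30), (142, 36, 31), (146, 35, 31), (144, 35, 31), (139, 34, 31), (131, 34, 30), (122, 32, 28), (111, 30, 27), (96, 30, 25), (80, 30, 24), (80, 41, 30), (101, 55, 39), (150, 80, 53), (158, 87, 57), (137, 93, 77), (106, 96, 95)]
0 [(100, 105, 109), (102, 107, 111), (100, 103, 106), (88, 72, 73), (96, 41, 39), (111, 32, 28), (124, 33, 29), (133, 36, 31), (141, 37, 31), (144, 37, 31), (146, 37, 31), (141, 36, 31), (138, 38, 32), (128, 34, 28), (118, 32, 28), (105, 31, 26), (88, 33, 29), (70, 57, 57), (93, 94, 97), (101, 103, 104), (130, 116, 98), (179, 152, 116), (177, 174, 160), (191, 198, 191)]
[np.float64(319.2985959334823), np.float64(334.3274420440627)] [[326.8570399  180.31694923]
 [320.1044504  180.34983   ]
 [333.60990343 180.28406713]]
```

>>> {"api": "apply_moves", "payload": {
  "offset": [
    [-0.04, -0.18, 0],
    [-0.04, -0.18, 0],
    [-0.04, -0.18, 0],
    [-0.04, -0.18, 0],
    [-0.04, -0.18, 0],
    [-0.04, -0.18, 0],
    [-0.04, -0.19, 0],
    [0, 0, 0],
    [0, 0, 0]
  ],
  "roll": [0.025, 0.025, 0.025, 0.025, 0.025, 0.025, 0.025, 0, 0]
}}

```text
time: 21.62
tool_pos: [0.5119, -0.2789, 0.1429]
orientation: [[-0.448, 0.894, -0.0], [0.894, 0.448, 0.001], [0.001, -0.0, -1.0]]
contact_force: [0.5, -0.1, -4.1]
opening: 0.0442
gripper_force: 102.7
```

>>> {"api": "apply_moves", "payload": {
  "offset": [
    [0, 0, -0.4],
    [0, 0, -0.4],
    [0, 0, -0.4],
    [0, 0, -0.4],
    [0, 0, -0.3],
    [0, 0, -0.1],
    [0, 0, -0.04],
    [0, 0, -0.02],
    [0, 0, 0],
    [0, 0, 0]
  ],
  "roll": [0, 0, 0, 0, 0, 0, 0, 0, 0, 0]
}}

```text
time: 22.88
tool_pos: [0.5123, -0.2803, 0.0204]
orientation: [[-0.448, 0.894, 0.001], [0.894, 0.448, -0.001], [-0.001, 0.001, -1.0]]
contact_force: [0.1, -0.2, -4.7]
opening: 0.0441
gripper_force: 102.8
```

>>> {"api": "apply_moves", "payload": {
  "offset": [
    [0, 0, -0.03],
    [0, 0, -0.02],
    [0, 0, -0.02],
    [0, 0, -0.01],
    [0, 0, 0],
    [0, 0, 0]
  ],
  "roll": [0, 0, 0, 0, 0, 0]
}}

```text
time: 23.62
tool_pos: [0.5121, -0.2801, 0.0154]
orientation: [[-0.449, 0.894, 0.0], [0.894, 0.449, -0.0], [-0.0, 0.0, -1.0]]
contact_force: [-3.9, 2.5, 5.5]
opening: 0.0445
gripper_force: 103.4
```

Contact with the bench, so I'll release and go straight up.

>>> {"api": "apply_moves", "payload": {
  "offset": [
    [0, 0, 0],
    [0, 0, 0],
    [0, 0, 0],
    [0, 0, 0],
    [0, 0, 0],
    [0, 0, 0]
  ],
  "roll": [0, 0, 0, 0, 0, 0],
  "claw": 0
}}

```text
time: 24.38
tool_pos: [0.5119, -0.28, 0.0149]
orientation: [[-0.449, 0.894, 0.0], [0.894, 0.449, -0.0], [-0.0, -0.0, -1.0]]
contact_force: [-0.3, 0.4, -0.7]
opening: 0.0853
gripper_force: 0.0
```

>>> {"api": "apply_moves", "payload": {
  "offset": [
    [0, 0, 0.2],
    [0, 0, 0.4],
    [0, 0, 0.6],
    [0, 0, 0.6],
    [0, 0, 0.6],
    [0, 0, 0.6],
    [0, 0, 0.4],
    [0, 0, 0],
    [0, 0, 0]
  ],
  "roll": [0, 0, 0, 0, 0, 0, 0, 0, 0]
}}

```text
time: 25.5
tool_pos: [0.5116, -0.2797, 0.2183]
orientation: [[-0.449, 0.894, -0.001], [0.894, 0.449, 0.0], [0.001, -0.0, -1.0]]
contact_force: [0.5, 0.7, -0.1]
opening: 0.0855
gripper_force: 0.0
```

```bash
python3 - <<'E'
from plant import ctrl,get_image
from h import *
D=get_image("top");S=get_image("scene");s=ctrl.read_state();print(s["time"],s["tool_pos"],s["contact_force"],s["opening"])
a=cv2.resize(D["color"][100:250,200:480],None,fx=1.5,fy=1.5);b=cv2.resize(S["color"][130:280,180:420],None,fx=1.5,fy=1.5)
cv2.imwrite("pics/end.png",np.hstack([a,b]))
for r in (168,180,192): print(r,[int(v[1]) for v in D["color"][r,317:339]])
E
```

```text
25.6 [ 0.51117087 -0.27948541  0.21737471] [ 0.51322328  0.67534168 -0.03327262] 0.08512464152543664
168 [93, 97, 96, 94, 77, 46, 34, 35, 36, 36, 38, 37, 36, 34, 34, 33, 32, 31, 47, 56, 84, 95]
180 [94, 94, 93, 76, 44, 34, 33, 35, 36, 39, 37, 36, 34, 34, 32, 31, 31, 42, 55, 82, 90, 95]
192 [91, 91, 75, 45, 34, 35, 36, 36, 38, 37, 36, 34, 33, 32, 29, 29, 41, 54, 82, 89, 95, 98]
```

View pics/end.png

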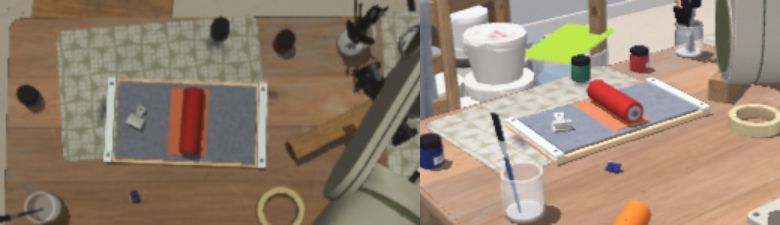

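The final picture shows the roller at (190,120) lying on the plate along the hidden stripe, and it hasn't moved since the lift-off. The batten lies flat on the bench at (330,130), clear of the pad, and the pots and jars stand where they were.

```bash
python3 -c "
from plant import ctrl
print(ctrl.hand_in())"
```

```text
the job is handed in; nothing more can be done
None
```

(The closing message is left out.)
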